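# Cull the spoilt specimens and photograph the copper one

### The job

Pick every misshapen steel specimen (corner broken off, side notched, too short, or bent) out of the batch on the blue mat, put them all in the open reject drawer and push the drawer fully shut. Then set the copper specimen flat in the middle of the white ring on the microscope's stage, let go of it, and press the red exposure plunger fully down while it lies there; let the plunger come up, and put the copper specimen back on the mat. The sound specimens belong on the mat at the end (put back any that gets knocked off it), and the other things on the table must not be knocked about.

Things in the scene. Friction and masses are not known exactly. Their poses are not given: they have to be found in the camera images.
- mat: Blue flat mat on the table, 200 (its x) x 340 (its y) x 3 mm, fixed, on which the specimens lie. Origin: centre of its underside, on the table; z up.
- chipped_left: Faulty bright steel specimen: block 44 (x) x 26 (y) x 20 mm high, with the corner at +x, +y missing over 22 x 13 mm, full height, so that it is the full 26 mm wide only for x from -22 to 0 mm. About 140 g. Origin: underside centre of the whole 44 x 26 block; z up. May be absent.
- chipped_right: Faulty dark steel specimen: block 44 (x) x 26 (y) x 20 mm high, with the corner at +x, -y missing over 22 x 13 mm, full height, so that it is the full 26 mm wide only for x from -22 to 0 mm. About 140 g. Origin: underside centre of the whole 44 x 26 block; z up. May be absent.
- short_piece: Faulty bright steel specimen, too short: 26 (x) x 26 (y) x 20 mm high instead of 44 x 26 x 20. About 105 g. Origin: underside centre; z up. May be absent.
- bent_piece: Faulty dark steel specimen, bent to a shallow V: two straight limbs 16 mm wide and 20 mm high, one running from the elbow 22 degrees from +x towards +y, the other mirrored (22 degrees from -x towards +y), each reaching 27.5 mm from the elbow. About 130 g. Origin: underside, at the elbow; z up. May be absent.
- notched_piece: Faulty bright steel specimen: block 44 (x) x 26 (y) x 20 mm high, with a notch 14 mm wide (x from -7 to 7 mm) and 10 mm deep bitten into the middle of its +y side, full height. About 155 g. Origin: underside centre of the whole 44 x 26 block; z up. May be absent.
- sound_1: Sound bright steel specimen, a whole block 44 (x) x 26 (y) x 20 mm high, 180 g. Origin: centre of the underside as it lies at the start; z up. May be absent.
- sound_2: Sound dark steel specimen, a whole block 44 (x) x 26 (y) x 20 mm high, 180 g. Origin: centre of the underside as it lies at the start; z up. May be absent.
- copper_piece: The one copper-coloured specimen, a whole block 44 (x) x 26 (y) x 20 mm high, about 200 g. Origin: centre of the underside as it lies at the start; z up. Always present.
- cab_drawer0 (a joint): Opening in m of the red-fronted reject drawer of the low grey cabinet (220 deep x 250 wide x 90 mm high, fixed on the table to the robot's left, front facing the robot): 0 = fully shut, 0.15 = fully out; starts 0.12 to 0.145 open. 1 N of friction, no spring or latch; push it shut.
- drawer_mid (a point): Centre of the reject drawer's inner floor (moves with it), 22 mm above the table. x points into the cabinet, the way it shuts; y across; z up. Inside 175 (x) x 208 (y) mm; walls 46 mm above the floor, red front 57 mm. Open by q, the part from x = -87 mm to x = q - 94 mm is clear above, the rest lies under the cabinet's top (90 mm above the table).
- cab_drawer0_handle (a point): Middle of the drawer's steel bar handle, which runs along the drawer's y for 120 mm, 35 mm in front of the red front and 52 mm above the table (moves with the drawer). Axes as drawer_mid.
- stage_mid (a point): Middle of the top of the microscope's black stage plate, 120 x 120 mm, 75 mm above the table, with a white ring 70 mm across painted round it. x points to the microscope's column, z up. Objective and tube hang 155 mm along +x, from 210 mm above the table up; the column stands at 215 mm. The cream base is 160 mm wide (y), from x = -60 to 260 mm, 45 mm high.
- plunger (a joint): Stroke of the sprung exposure plunger, in m: 0 = up, 0.014 = pressed fully down. Springs back by itself; pressing needs 3.6 N to start and about 12 N at full stroke.
- plunger_top (a point): Middle of the top face of the plunger's red cap (36 mm across), 68 mm above the table when up (moves with it); pressed straight down. It stands on a grey box 75 x 100 x 40 mm high on the table beyond the mat.
- jar: Bystander: amber glass jar with white cap, 54 mm across, 75 mm high. Origin: underside centre.
- tin: Bystander: brass and green tin, 72 mm across, 80 mm high. Origin: underside centre.
- driver: Bystander: screwdriver lying on the table, 160 mm long. Origin: underside centre (about its middle).
- eyepiece: Bystander: black eyepiece standing on the table, 42 mm across, 50 mm high. Origin: underside centre.
- slide_box: Bystander: orange box, 85 x 60 x 30 mm high. Origin: underside centre.
There are look-alikes about, which are no part of the job. What is shaped like the sound_2 but pink is not meant. What is shaped like the chipped_right but yellow is not meant.

How it is judged:
By the outcome, as a careful person would: the job done as asked, in the order asked, and still so for the second after the job is handed in, with the robot touching nothing.
Of chipped_left, chipped_right, short_piece, bent_piece, notched_piece only 3 to 5 are there at a start; the rules pass over those that are not, and their reading is None.
Of sound_1, sound_2 only 1 to 2 are there at a start; the rules pass over those that are not, and their reading is None.
At some moment in a run one of chipped_left, chipped_right, short_piece, bent_piece, notched_piece, sound_1, sound_2 may be knocked a few centimetres aside while the robot is not near it.
It also fails if it takes over 210 s, if anything falls off the work surface, if the arm or the gripper's body presses on something with over 40 N, if the wrist force passes 120 N, or if a joint passes its speed limit or range.

### The arm

A 7-joint arm with a two-finger parallel gripper is mounted at the origin on the work surface. World frame = base frame: x ahead of the robot, y to its left, z up, the work surface at z = 0. Lengths are in m, angles in rad, forces in N, time in s.
With the tool pointing down it reaches from about 0.35 to 0.9 m from the base axis. Payload 19.9 kg.
Tool frame: the origin (TCP) lies midway between the tips of the shut fingers; the grasp point (between the pads) lies 19 mm behind it; z points along the fingers, y is the line along which they close (so a half turn about z gives the same grasp; the last joint's range is limited). The gripper opens to 94 mm and grips with 3 to 60 N. Pads are 16 mm wide; open, the fingers measure 119 mm over their backs; the gripper's body (75 mm by 177 mm) begins 78 mm behind the grasp point.
Start: joints at [1.099, 0.417, -0.01, 1.614, 0.005, 1.111, -0.053], TCP at [0.26, -0.568, 0.177] pointing down, gripper open.
Joint ranges: [-2.81, 2.81], [-0.39, 2.02], [-1.27, 1.25], [0.06, 2.57], [-1.19, 4.33], [0.19, 2], [-2.82, 2.82]. Speed limits (rad/s): [1.89, 1.89, 2.39, 2.39, 3.01, 3.01, 3.01].

### API

Orientations are given as a rotation vector (axis times angle).
In Python, from workcell import sensors, viewer, manip gives the robot as it stands.
- The arm moves only by the shell command python3 -m handwheel 'ROWS' [FORCE]. ROWS is JSON, a list that holds one entry, the list of rows, each a list of 5 numbers: the shift along the tool's x, y, z in cm, then the turn about the tool's z in rad, then the finger opening in cm, from 0 to 9.4. In form: [[[tx, ty, tz, twist, grip], ...]]. A call has 1 to 12 rows; each row shifts and turns the commanded pose from where the row before left it, along the tool's axes as they then stand; what a row does not reach is not made up. A row lasts 1/8 s, in which the tool goes at most 62.5 mm and 10.7 degrees, less where a joint would pass 70% of its speed; a pose out of reach is approached as far as the arm can. A call with a gripper value outside its range is refused whole. The fingers move at their own pace and stop on an object; FORCE is the grip in N (left out, the last holds). Time passes only in rows, so rows that do not move let the fingers close. It gives the time, the measured TCP pose, the force, the opening and the grip force at its end, in the units of the state.
- sensors.get_obs(): the state, without advancing time (a new reading comes with each control period).
- viewer.camera(name): name is "scene" or "top"; returns a dict with "pixels" (420x560x3 uint8, red, green, blue), "intrinsics" (3x3 intrinsics, pixels), "position" and "rotation" of the camera in the world. Camera axes: x right, y down, z forward; pixel columns grow to the right and rows downward; lengths in m; the calibration is good to about 2 mm. A picture is of the moment at which its call begins. There is no depth.
- manip.finish_job(): hands the job in; it is judged then, once.
The state is a dict: "time": time; "joint_positions": joint angles; "joint_velocities": joint speeds; "joint_efforts": joint torques, N m; "ee_pos": TCP position; "tool_rot": TCP orientation; "ft_force": force on the tool from outside, world axes, zero at the start; "wrist_torque": the same for the moment, N m; "grip_width": finger opening in m; "finger_force": force on a finger pad.
Only numpy, scipy, OpenCV 4.12 (cv2) and the standard library are available. Lean on these libraries where they do the work, as an engineer would, in place of code of your own. Each camera call takes 0.05 s, during which the arm holds its last target. There are 200 camera calls.

## Working session

There is one attempt and no reset: what is moved stays moved. The work goes in short steps, Python scripts to look and compute and a shell command to move; the robot and the scene stay as the last step left them, time stands still between calls to the robot, and variables do not carry over. Pictures are saved under pics/ and viewed, at most 14 in all, crops included, and the job is handed in when it is done.

```bash
mkdir -p pics; ls; python3 - <<'E'
from workcell import sensors, viewer
import cv2,numpy as np
o=sensors.get_obs(); print({k:np.round(v,3).tolist() for k,v in o.items()})
for n in("scene","top"):
    c=viewer.camera(n); cv2.imwrite(f"pics/{n}0.png",cv2.resize(c["pixels"][:,:,::-1],(800,600),interpolation=cv2.INTER_CUBIC))
    print(n,c["intrinsics"],c["position"],c["rotation"])
E
```

```text
pics
{'time': 0.0, 'joint_positions': [1.099, 0.418, -0.01, 1.614, 0.005, 1.111, -0.053], 'joint_velocities': [0.003, -0.0, -0.0, -0.0, -0.0, 0.001, 0.002], 'joint_efforts': [0.0, -85.126, 0.639, -42.6, -0.049, 0.019, 0.0], 'ee_pos': [0.26, -0.568, 0.176], 'tool_rot': [-3.068, -0.67, 0.001], 'ft_force': [-0.182, -0.238, -0.3], 'wrist_torque': [-0.048, 0.028, 0.018], 'finger_force': 0.0, 'grip_width': 0.094}
scene [[535.88849189   0.         282.52681166]
 [  0.         535.88849189 208.77522681]
 [  0.           0.           1.        ]] [0.88759296 0.63284511 1.18149109] [-0.78063999 -2.78882462  0.80388129]
top [[544.89060346   0.         291.16345999]
 [  0.         544.89060346 224.90038149]
 [  0.           0.           1.        ]] [0.33287446 0.01097788 1.34729268] [-2.11889543  2.14752944 -0.16910396]
```

View pics/scene0.png

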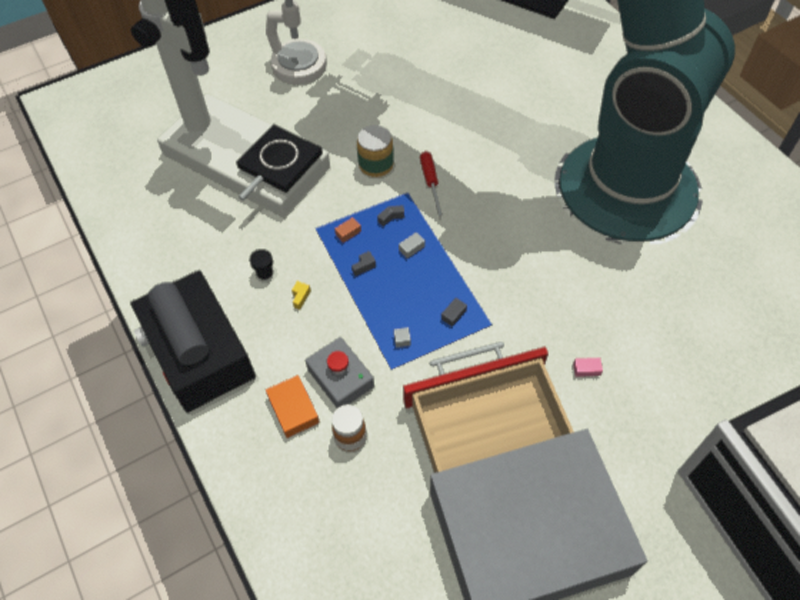

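View pics/top0.png

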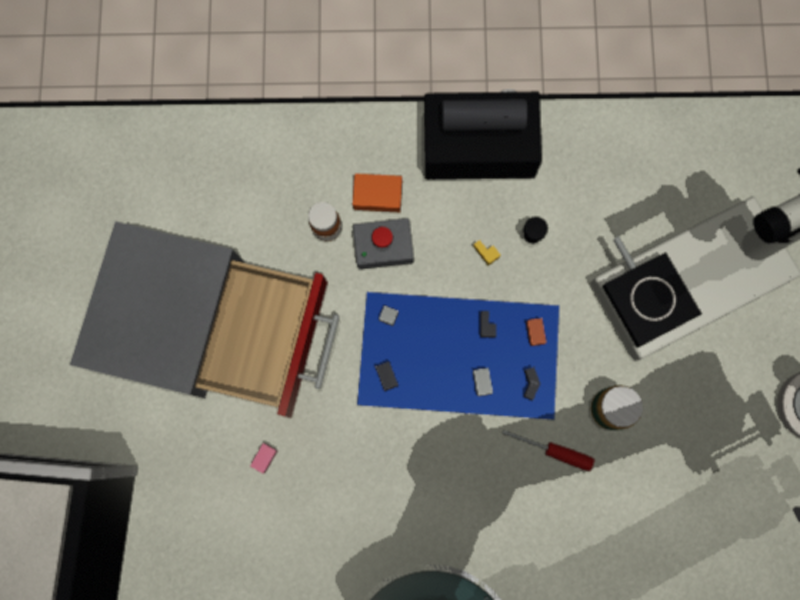

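The scene view shows the mat at the centre and the open drawer below it. The microscope is at upper left. In the top view (800 px scale) the mat specimens are bright square (388,315), dark block (386,375), dark chipped (487,324), bright block (483,381), copper (537,331) and bent dark (531,382). The yellow (487,251) and pink (263,457) look-alikes lie off the mat. I'll enlarge the mat next.

```bash
cat > h.py <<'E'
import numpy as np,cv2
from scipy.spatial.transform import Rotation as R
from workcell import sensors, viewer
C={}
def cam(n):
    c=viewer.camera(n); C[n]=c; return c
def ray(n,p):
    c=C[n]; d=np.linalg.solve(c["intrinsics"],[p[0],p[1],1.]); return np.array(c["position"]),R.from_rotvec(c["rotation"]).apply(d)
def plane(n,p,z):
    o,d=ray(n,p); return o+d*(z-o[2])/d[2]
def tri(pt,ps):
    o1,d1=ray("top",pt);o2,d2=ray("scene",ps)
    s=np.linalg.lstsq(np.c_[d1,-d2],o2-o1,rcond=None)[0]
    a=o1+s[0]*d1;b=o2+s[1]*d2; return (a+b)/2,np.linalg.norm(a-b)
def proj(n,P):
    c=C[n]; q=np.array(c["intrinsics"])@R.from_rotvec(c["rotation"]).inv().apply(np.array(P)-c["position"]); return q[:2]/q[2]
def rect(n,x0,x1,y0,y1,z,s):
    # metric picture of plane z: up = +x, left = +y, s px per m
    w,h=int((y1-y0)*s),int((x1-x0)*s)
    src=np.float32([proj(n,(x,y,z)) for x,y in((x1,y1),(x1,y0),(x0,y0),(x0,y1))])
    M=cv2.getPerspectiveTransform(src,np.float32([[0,0],[w,0],[w,h],[0,h]]))
    return cv2.warpPerspective(C[n]["pixels"][:,:,::-1],M,(w,h),flags=cv2.INTER_CUBIC)
E
python3 - <<'E'
from h import *
cam("top");cam("scene")
f=800/560
for nm,t,s in [("copper",(537,331),(348,230)),("ring",(653,298),(279,154)),("red cap",(382,237),(338,361)),("short",(388,315),(402,336)),("handle",(323,351),(468,353)),("bright",(483,381),(411,244)),("dark",(386,375),(454,311)),("chip",(487,324),(364,264)),("bent",(531,382),(391,214)),("yellow",(487,251),(301,293))]:
    P,e=tri(np.array(t)/f,np.array(s)/f); print(nm,P.round(3),round(e,4))
for i,p in enumerate([(366,293),(560,304),(554,418),(358,405)]): print("mat",plane("top",np.array(p)/f,.003).round(3))
P=plane("top",np.array((458,355))/f,.023)[:2];print(P)
for n in("top","scene"):
    cv2.imwrite(f"pics/{n}_mat.png",rect(n,P[0]-.13,P[0]+.13,P[1]-.19,P[1]+.19,.023,2100))
E
```

```text
copper [ 0.534 -0.192  0.006] 0.0029
ring [ 0.578 -0.379  0.07 ] 0.0009
red cap [0.693 0.073 0.058] 0.0001
short [0.566 0.066 0.012] 0.0005
handle [0.5   0.172 0.055] 0.0033
bright [ 0.449 -0.097  0.01 ] 0.0002
dark [0.461 0.07  0.012] 0.0003
chip [ 0.547 -0.106  0.008] 0.0024
bent [ 0.445 -0.178  0.011] 0.0014
yellow [ 0.677 -0.109  0.01 ] 0.0031
mat [0.607 0.105 0.003]
mat [ 0.583 -0.236  0.003]
mat [ 0.384 -0.217  0.003]
mat [0.411 0.119 0.003]
[ 0.49254578 -0.05397896]
```

View pics/top_mat.png

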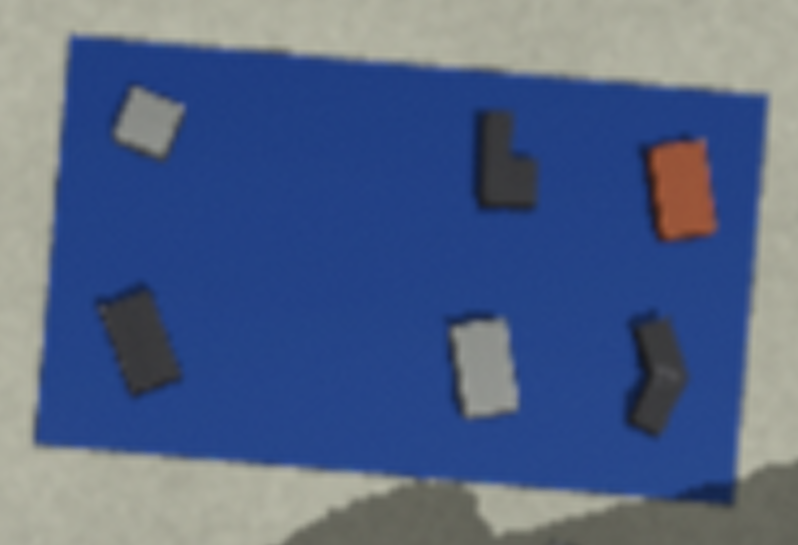

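View pics/scene_mat.png

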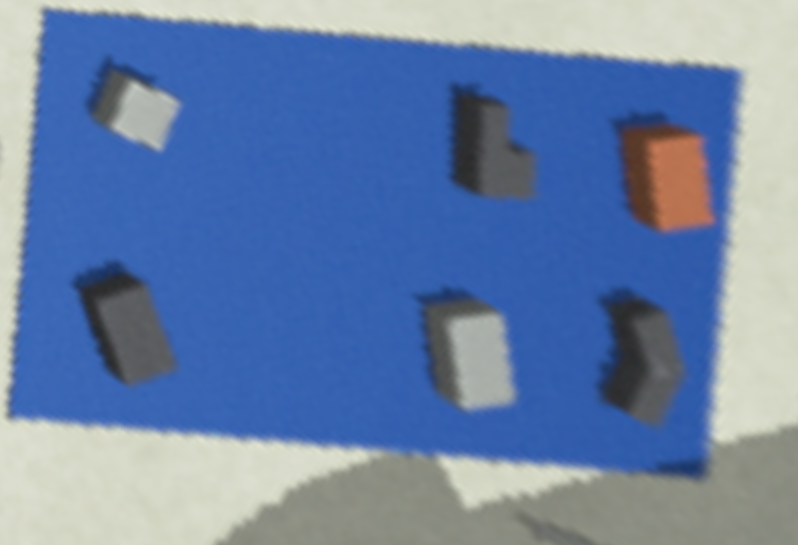

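Six specimens are on the mat (top crop px):
- **Faulty:** the bright square (150,124) is short_piece. The dark L (506,160) is chipped_right, since the corner at +x, -y is missing. The dark V (658,374) is bent_piece.
- **Sound:** the bright (485,367) and dark (140,342) blocks are whole rectangles.
- **Copper:** the block at (683,190).

Yellow and pink are off the mat and aren't meant. Next I'll measure the top-face corners, and make one enlarged crop each of the drawer and the microscope.

```bash
python3 - <<'E'
from h import *
cam("top");cam("scene")
P=(.49255,-.05398)
def w(u,v): return np.array((P[0]+.13-v/2100,P[1]+.19-u/2100,.023))
pairs={"copper":[((705,140),(702,126)),((716,232),(713,222)),((660,240),(664,231))],
"bright":[((504,317),(502,308)),((518,410),(514,401)),((466,418),(470,409))],
"short":[((186,103),(181,103)),((163,159),(161,151))],
"dark":[((182,379),(174,370)),((137,396),(128,384)),((148,287),(147,280))],
"chip":[((537,208),(533,196)),((480,208),(482,196)),((512,110),(505,103))],
"mat":[((70,36),(42,10)),((768,95),(741,70)),((733,503),(706,476)),((35,444),(9,416))]}
for k,L in pairs.items():
    for a,b in L:
        X,e=tri(proj("top",w(*a)),proj("scene",w(*b))); print(k,X.round(4),round(e,4),"top-plane",plane("top",proj("top",w(*a)),.003 if k=="mat" else .023)[:2].round(4))
a=rect("top",.38,.78,.08,.53,.079,850);b=rect("scene",.38,.78,.08,.53,.079,850)
cv2.imwrite("pics/drw.png",np.hstack([a,b]))
a=rect("top",.45,.77,-.56,-.28,.075,1400);b=rect("scene",.45,.77,-.56,-.28,.075,1400)
cv2.imwrite("pics/stg.png",np.hstack([a,b]))
E
```

```text
copper [ 0.5589 -0.2023  0.0151] 0.0042 top-plane [ 0.5559 -0.1997]
copper [ 0.514  -0.2068  0.017 ] 0.0027 top-plane [ 0.5121 -0.2049]
copper [ 0.5103 -0.18    0.0208] 0.0044 top-plane [ 0.5083 -0.1783]
bright [ 0.4731 -0.1053  0.018 ] 0.0026 top-plane [ 0.4716 -0.104 ]
bright [ 0.4285 -0.1119  0.017 ] 0.002 top-plane [ 0.4273 -0.1106]
bright [ 0.4254 -0.0875  0.0209] 0.0045 top-plane [ 0.4235 -0.0859]
short [0.5734 0.048  0.0205] 0.0015 top-plane [0.5735 0.0474]
short [0.5485 0.0578 0.0183] 0.0023 top-plane [0.5468 0.0584]
dark [0.443  0.0494 0.0149] 0.0007 top-plane [0.4421 0.0494]
dark [0.4353 0.0708 0.013 ] 0.0015 top-plane [0.434  0.0708]
dark [0.4871 0.065  0.0193] 0.0022 top-plane [0.4859 0.0655]
chip [ 0.5258 -0.1214  0.0156] 0.0031 top-plane [ 0.5235 -0.1197]
chip [ 0.5261 -0.0945  0.0186] 0.0049 top-plane [ 0.5235 -0.0926]
chip [ 0.5715 -0.1085  0.0163] 0.0004 top-plane [ 0.5702 -0.1078]
mat [ 0.6112  0.1043 -0.0039] 0.0008 top-plane [0.6095 0.1041]
mat [ 0.5824 -0.2346 -0.0019] 0.0012 top-plane [ 0.581  -0.2333]
mat [ 0.3846 -0.2178 -0.0024] 0.0016 top-plane [ 0.3838 -0.2164]
mat [ 0.4133  0.1209 -0.0033] 0.0017 top-plane [0.4123 0.121 ]
```

View pics/drw.png

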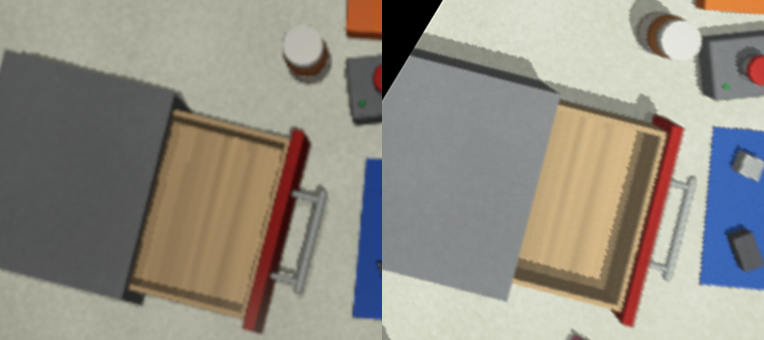

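View pics/stg.png

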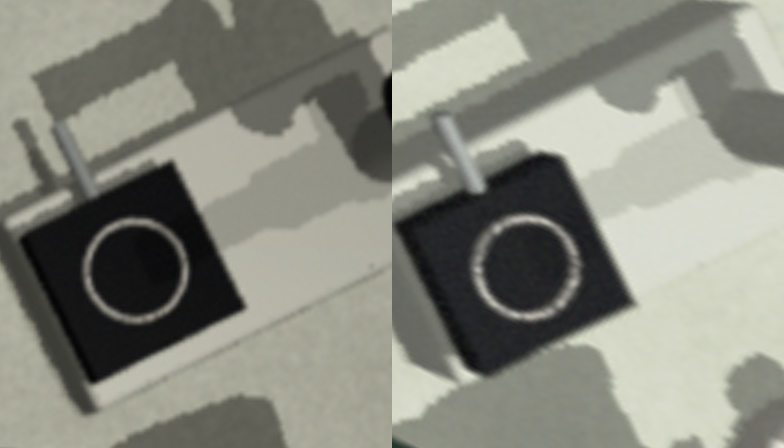

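The ring centre is at (136,269) in the top half of the stage crop and at (133,267) in the scene half. Those agree to 2 mm at z=.075, giving (.578,-.376) with heading -63°. In the drawer crop the front runs (303,132)-(257,330) and the handle (323,190)-(300,292), so the drawer's heading is about 77°. Measured heights are within about 5 mm of the stated ones. I'll start moving, taking short_piece first.

```bash
cat > plan.py <<'E'
# plan.py x y z heading_deg : twist, then shift (cm) in the turned tool frame
import sys,numpy as np
from scipy.spatial.transform import Rotation as R
from workcell import sensors
o=sensors.get_obs(); M=R.from_rotvec(o["tool_rot"]).as_matrix(); p=np.array(o["ee_pos"])
h=np.degrees(np.arctan2(M[1,0],M[0,0]))
print("t",round(o["time"],2),"now",p.round(4),"head",round(h,2),"tilt",np.degrees(np.arccos(-M[2,2])).round(2),"w",round(o["grip_width"],4),"ff",round(o["finger_force"],1),"q",np.round(o["joint_positions"],2)[[0,6]])
a=list(map(float,sys.argv[1:]))
while len(a)>=4:
    q,H=np.array(a[:3]),a[3]; a=a[4:]
    tw=-np.radians((H-h+180)%360-180); t=np.radians(H); d=(q-p)*100
    print("twist",round(tw,3),"shift",np.round([d[0]*np.cos(t)+d[1]*np.sin(t),d[0]*np.sin(t)-d[1]*np.cos(t),-d[2]],2))
    p,h=q,H
E
python3 plan.py .565 .065 .15 67.7 .565 .065 .007 67.7
```

```text
t 0.3 now [ 0.2603 -0.568   0.1766] head 24.62 tilt 0.03 w 0.094 ff 0.0 q [ 1.1  -0.05]
twist -0.752 shift [70.13  4.17  2.66]
twist -0.0 shift [ 0.   0.  14.3]
```

```bash
python3 -m handwheel '[[[0,0,0,-0.15,5],[0,0,0,-0.15,5],[0,0,0,-0.15,5],[0,0,0,-0.15,5],[0,0,0,-0.152,5],[5,0.3,0.19,0,5],[5,0.3,0.19,0,5],[5,0.3,0.19,0,5],[5,0.3,0.19,0,5],[5,0.3,0.19,0,5],[5,0.3,0.19,0,5],[5,0.3,0.19,0,5]]]' && python3 -m handwheel '[[[5,0.3,0.19,0,5],[5,0.3,0.19,0,5],[5,0.3,0.19,0,5],[5,0.3,0.19,0,5],[5,0.3,0.19,0,5],[5,0.3,0.19,0,5],[5,0.3,0.19,0,5],[0,0,0,0,5]]]' && python3 plan.py .565 .065 .05 67.7 .565 .065 .007 67.7
```

```text
time: 1.8
ee_pos: [0.4131, -0.2508, 0.1637]
tool_rot: [2.609, 1.75, 0.0]
ft_force: [0.6, -0.9, 0.6]
grip_width: 0.0505
finger_force: 0.0
time: 2.8
ee_pos: [0.5652, 0.0676, 0.1499]
tool_rot: [-2.603, -1.756, -0.001]
ft_force: [-0.3, 0.0, -0.4]
grip_width: 0.0498
finger_force: 0.0
t 2.8 now [0.5652 0.0676 0.1499] head 67.99 tilt 0.1 w 0.0498 ff 0.0 q [ 0.24 -0.74]
twist 0.005 shift [-0.25  0.08  9.99]
twist -0.0 shift [0.  0.  4.3]
```

```bash
python3 -m handwheel '[[[-0.25,0.1,4,0,5],[0,0,4,0,5],[0,0,3,0,5],[0,0,1.5,0,5],[0,0,1.0,0,5],[0,0,0.8,0,5],[0,0,0,0,5],[0,0,0,0,1.5],[0,0,0,0,1.5],[0,0,0,0,1.5],[0,0,0,0,1.5],[0,0,0,0,1.5]]]' 25 && python3 plan.py .565 .065 .13 67.7 .584 .266 .13 77 .584 .266 .028 77
```

```text
time: 4.3
ee_pos: [0.5648, 0.0609, 0.0073]
tool_rot: [-2.609, -1.75, -0.0]
ft_force: [-0.1, -0.1, 0.4]
grip_width: 0.0147
finger_force: 0.0
t 4.3 now [0.5648 0.0609 0.0073] head 67.71 tilt 0.0 w 0.0147 ff 0.0 q [ 0.19 -0.84]
twist 0.0 shift [  0.38  -0.13 -12.27]
twist -0.162 shift [20.01 -2.67 -0.  ]
twist -0.0 shift [ 0.   0.  10.2]
```

The fingers closed on nothing: width .0147, no finger force. I'll lift and look.

```bash
python3 -m handwheel '[[[0,0,-2,0,5],[0,0,-4,0,5],[0,0,-4,0,5],[-3,0,-4,0,5],[-5,0,-3,0,5],[-5,0,0,0,5],[-5,0,0,0,5],[0,0,0,0,5]]]'; python3 - <<'E'
from h import *
cam("top");cam("scene")
a=rect("top",.36,.64,-.25,.15,.023,1400);b=rect("scene",.36,.64,-.25,.15,.023,1400)
cv2.imwrite("pics/m2.png",cv2.resize(np.vstack([a,b]),(429,600)) if 0 else np.vstack([a[:300],b[:300]]))
E
```

```text
time: 5.3
ee_pos: [0.4953, -0.109, 0.1786]
tool_rot: [2.612, 1.743, -0.0]
ft_force: [0.6, 0.8, 0.4]
grip_width: 0.0501
finger_force: 0.0
```

View pics/m2.png

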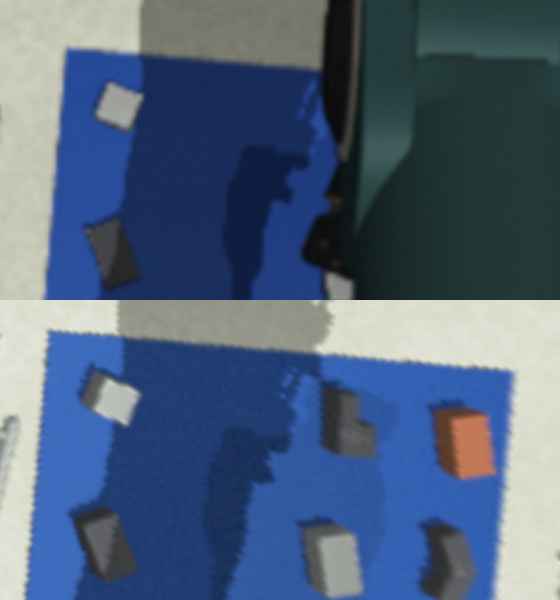

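The short piece is still at (119,107), i.e. (.564,.065), so it wasn't touched. I'll check where the fingers really are against the reported TCP.

```bash
python3 - <<'E'
from h import *
o=sensors.get_obs()
L=[]
for n in("scene","top"):
    c=cam(n); p=proj(n,o["ee_pos"]); print(n,p)
    im=cv2.resize(c["pixels"][:,:,::-1],None,fx=3,fy=3,interpolation=cv2.INTER_CUBIC).copy()
    q=(p*3).astype(int); cv2.drawMarker(im,tuple(map(int,q)),(255,0,255),cv2.MARKER_CROSS,20,1)
    L.append(im[max(0,q[1]-280):,max(0,q[0]-200):][:560,:400])
cv2.imwrite("pics/tip.png",np.hstack([cv2.copyMakeBorder(i,0,560-i.shape[0],0,400-i.shape[1],0) for i in L]))
E
```

```text
scene [268.5565113  135.66232434]
top [347.67197719 237.65044489]
```

View pics/tip.png

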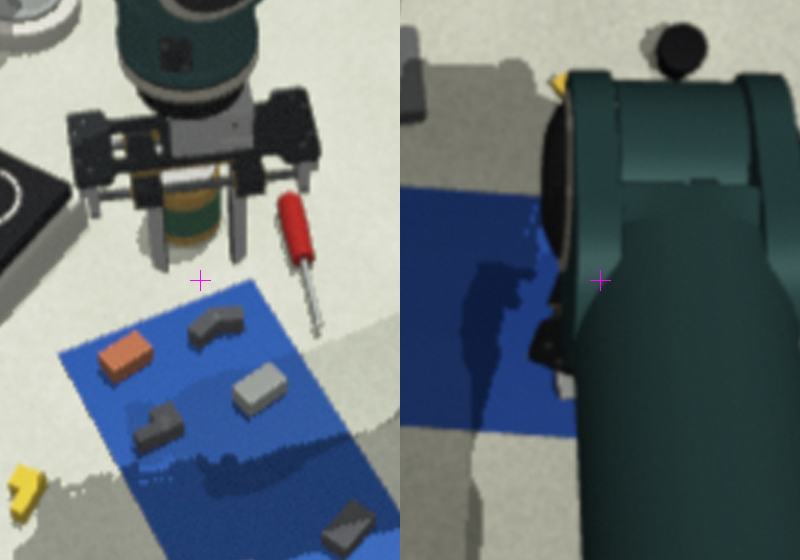

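The tips at (160,268) and (237,260) sit about 15 mm above the reported TCP mark (200,280). In reality the fingers are higher than the pose says, at about the top of the piece, which explains the miss. I'll go back and find the mat gently by force.

```bash
python3 plan.py .565 .066 .10 67.7 
```

```text
t 5.5 now [ 0.4969 -0.1044  0.1779] head 67.81 tilt 0.05 w 0.0498 ff 0.0 q [ 0.56 -0.35]
twist 0.002 shift [18.35 -0.17  7.79]
```

```bash
python3 -m handwheel '[[[4.5,0,0,0,5],[4.5,0,0,0,5],[4.5,0,0,0,5],[4.6,-0.2,0,0,5],[0,0,4,0,5],[0,0,4,0,5],[0,0,4,0,5],[0,0,3,0,5],[0,0,1.6,0,5],[0,0,0,0,5],[0,0,0,0,5]]]' && python3 -m handwheel '[[[0,0,0.3,0,5],[0,0,0.2,0,5],[0,0,0,0,5]]]'&& python3 -m handwheel '[[[0,0,0.3,0,5],[0,0,0.1,0,5],[0,0,0,0,5]]]'; python3 plan.py .565 .065 .01 67.7
```

```text
time: 6.88
ee_pos: [0.564, 0.0631, 0.0124]
tool_rot: [2.608, 1.75, 0.002]
ft_force: [-0.5, 0.7, 0.5]
grip_width: 0.0497
finger_force: 0.0
time: 7.25
ee_pos: [0.5632, 0.0626, 0.0063]
tool_rot: [-2.609, -1.75, 0.0]
ft_force: [-0.6, -0.9, -0.8]
grip_width: 0.0493
finger_force: 0.0
time: 7.62
ee_pos: [0.5632, 0.0626, 0.0021]
tool_rot: [-2.609, -1.75, 0.0]
ft_force: [0.3, 0.3, -0.2]
grip_width: 0.0499
finger_force: 0.0
t 7.62 now [0.5632 0.0626 0.0021] head 67.71 tilt 0.02 w 0.0499 ff 0.0 q [ 0.2  -0.86]
twist 0.0 shift [ 0.29  0.08 -0.79]
```

```bash
for i in 1; do python3 -m handwheel '[[[0.2,0.1,0.3,0,5],[0,0,0.2,0,5],[0,0,0,0,5]]]'; python3 -m handwheel '[[[0,0,0.2,0,5],[0,0,0.2,0,5],[0,0,0,0,5]]]' ; done | grep -v -e rot -e time
```

```text
ee_pos: [0.5648, 0.0641, -0.003]
ft_force: [-0.2, -0.7, 0.1]
grip_width: 0.0498
finger_force: 0.0
ee_pos: [0.5648, 0.0641, -0.0069]
ft_force: [0.5, 0.2, 0.6]
grip_width: 0.05
finger_force: 0.0
```

```bash
python3 -m handwheel '[[[0,0,0,0,1.5],[0,0,0,0,1.5],[0,0,0,0,1.5],[0,0,0,0,1.5]]]' 25
```

```text
time: 8.88
ee_pos: [0.565, 0.0641, -0.0067]
tool_rot: [-2.609, -1.75, -0.0]
ft_force: [-0.4, 0.5, 0.3]
grip_width: 0.0249
finger_force: 25.0
```

Gripped: width .025, force 25 N. The offset is about 15 mm in z. Now to the drawer.

```bash
python3 -m handwheel '[[[0,0,-2,0,1.5],[0,0,-4,0,1.5],[0,0,-4,0,1.5],[0,0,-3,0,1.5],[0,0,0,0,1.5]]]' 25 && python3 plan.py .584 .266 .123 77 .584 .266 .016 77
```

```text
time: 9.5
ee_pos: [0.5663, 0.0643, 0.1265]
tool_rot: [2.607, 1.749, 0.006]
ft_force: [-0.8, -0.1, -0.8]
grip_width: 0.024
finger_force: 25.0
t 9.5 now [0.5663 0.0643 0.1265] head 67.71 tilt 0.25 w 0.024 ff 25.0 q [ 0.26 -0.77]
twist -0.162 shift [20.05 -2.81  0.35]
twist -0.0 shift [ 0.   0.  10.7]
```

```bash
python3 -m handwheel '[[[0,0,0,-0.162,1.5],[5,-0.7,0,0,1.5],[5,-0.7,0,0,1.5],[5,-0.7,0,0,1.5],[5,-0.7,0,0,1.5],[0,0,4,0,1.5],[0,0,3,0,1.5],[0,0,2,0,1.5],[0,0,1.2,0,1.5],[0,0,0,0,1.5],[0,0,0,0,1.5]]]' 25 && python3 plan.py .584 .266 .014 77
```

```text
time: 10.88
ee_pos: [0.5832, 0.2655, 0.0222]
tool_rot: [2.459, 1.955, 0.002]
ft_force: [-0.2, -0.3, -0.6]
grip_width: 0.0244
finger_force: 25.0
t 10.88 now [0.5832 0.2655 0.0222] head 76.99 tilt 0.07 w 0.0244 ff 25.0 q [-0.1  -1.02]
twist -0.0 shift [0.06 0.07 0.82]
```

Lower the last 8 mm, open, go up, and plan the chipped piece.

```bash
python3 -m handwheel '[[[0,0,0.4,0,1.5],[0,0,0.3,0,1.5],[0,0,0,0,1.5],[0,0,0,0,4.2],[0,0,0,0,4.2],[0,0,-2,0,4.2],[0,0,-4,0,4.2],[0,0,-4,0,4.2],[0,0,-4,0,4.2],[0,0,0,0,4.2]]]' && python3 plan.py .537 -.1065 .135 1 .537 -.1065 -.008 1
```

```text
time: 12.12
ee_pos: [0.5841, 0.2664, 0.1589]
tool_rot: [2.457, 1.955, 0.009]
ft_force: [-0.0, -0.3, 0.1]
grip_width: 0.042
finger_force: 0.0
t 12.12 now [0.5841 0.2664 0.1589] head 77.0 tilt 0.34 w 0.042 ff 0.0 q [-0.05 -0.95]
twist 1.326 shift [-5.36 37.2   2.39]
twist -0.0 shift [ 0.   0.  14.3]
```

```bash
python3 -m handwheel '[[[0,0,0,0.166,5],[0,0,0,0.166,5],[0,0,0,0.166,5],[0,0,0,0.166,5],[0,0,0,0.166,5],[0,0,0,0.166,5],[0,0,0,0.166,5],[0,0,0,0.166,5],[0,0,0,0,5]]]' >/dev/null&& python3 -m handwheel '[[[-0.67,4.65,0.25,0,5],[-0.67,4.65,0.25,0,5],[-0.67,4.65,0.25,0,5],[-0.67,4.65,0.25,0,5],[-0.67,4.65,0.25,0,5],[-0.67,4.65,0.25,0,5],[-0.67,4.65,0.25,0,5],[-0.67,4.65,0.25,0,5],[0,0,0,0,5],[0,0,4,0,5],[0,0,4,0,5],[0,0,0,0,5]]]' && python3 plan.py .537 -.1065 -.008 1
python3 - <<'E'
from h import *
cam("scene")
cv2.imwrite("pics/m3.png",np.hstack([rect("scene",.36,.64,-.26,.14,.023,1400)]))
E
```

```text
time: 14.75
ee_pos: [0.5334, -0.1062, 0.0524]
tool_rot: [-3.14, -0.031, 0.007]
ft_force: [-0.8, -0.4, 0.4]
grip_width: 0.05
finger_force: 0.0
t 14.75 now [ 0.5334 -0.1062  0.0524] head 1.13 tilt 0.26 w 0.05 ff 0.0 q [ 0.3  -1.51]
twist 0.002 shift [0.36 0.03 6.04]
```

View pics/m3.png

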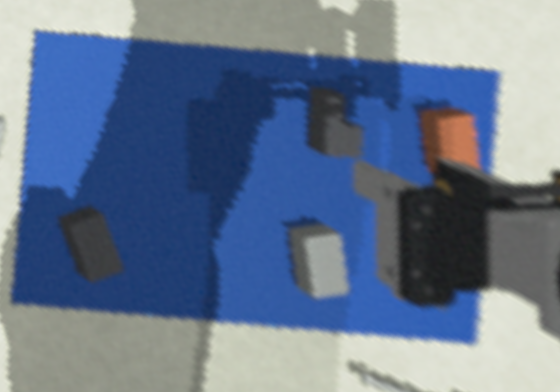

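The chipped piece is still at (335,122) under the hand, and the short piece has left the mat. Descend and grip.

```bash
python3 -m handwheel '[[[0.2,0,3,0,5],[0,0,2,0,5],[0,0,0.8,0,5],[0,0,0.2,0,5],[0,0,0,0,5],[0,0,0,0,1.5],[0,0,0,0,1.5],[0,0,0,0,1.5],[0,0,0,0,1.5],[0,0,0,0,1.5]]]' 25; python3 -m handwheel '[[[0,0,-2,0,1.5],[0,0,-4,0,1.5],[0,0,-4,0,1.5],[0,0,-3,0,1.5],[0,0,0,0,1.5],[0,0,0,0,1.5]]]' 25 && python3 plan.py .53 .278 .12 77 .53 .278 .015 77
```

```text
time: 16.05
ee_pos: [0.5375, -0.1075, -0.0053]
tool_rot: [3.141, 0.025, 0.001]
ft_force: [-0.3, 1.3, 5.3]
grip_width: 0.0151
finger_force: 3.0
time: 16.8
ee_pos: [0.5366, -0.1075, 0.1237]
tool_rot: [-3.141, -0.025, 0.001]
ft_force: [-0.6, 0.0, -0.5]
grip_width: 0.0152
finger_force: 0.0
t 16.8 now [ 0.5366 -0.1075  0.1237] head 0.9 tilt 0.04 w 0.0152 ff 0.0 q [ 0.31 -1.49]
twist -1.328 shift [37.41 -9.31  0.37]
twist -0.0 shift [ 0.   0.  10.5]
```

It didn't hold: the fingers reached 1.5 cm with only a 3 N touch. I'll look.

```bash
python3 - <<'E'
from h import *
o=sensors.get_obs()
c=cam("scene"); p=proj("scene",o["ee_pos"])
im=cv2.resize(c["pixels"][:,:,::-1],None,fx=4,fy=4,interpolation=cv2.INTER_CUBIC).copy()
q=(p*4).astype(int); cv2.drawMarker(im,tuple(map(int,q)),(255,0,255),cv2.MARKER_CROSS,20,1)
cv2.imwrite("pics/m4.png",im[q[1]-250:q[1]+250,q[0]-350:q[0]+350])
print(q)
E
```

```text
[1020  623]
```

View pics/m4.png

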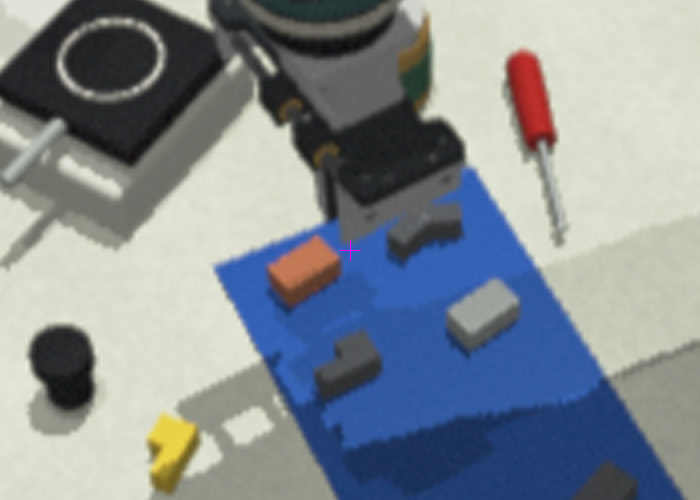

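The chipped piece at (348,365) is about where it was. The hand seems to sit off from its reading, by an amount I can't separate from one view. I'll calibrate by touching an empty patch of mat with shut fingers and measuring the tip there.

```bash
python3 -m handwheel '[[[-1,-2.5,0,0,0],[-1,-2.5,0,0,0],[-1,-2.5,0,0,0],[-0.8,-2.3,0,0,0],[0,0,3,0,0],[0,0,3,0,0],[0,0,3,0,0],[0,0,2,0,0],[0,0,0.5,0,0],[0,0,0,0,0],[0,0,0,0,0]]]' 10; for i in 1; do python3 -m handwheel '[[[0,0,0.3,0,0],[0,0,0,0,0],[0,0,0,0,0]]]'; python3 -m handwheel '[[[0,0,0.3,0,0],[0,0,0,0,0],[0,0,0,0,0]]]';python3 -m handwheel '[[[0,0,0.3,0,0],[0,0,0,0,0],[0,0,0,0,0]]]'; done | grep -e pos -e ft_
```

```text
time: 18.23
ee_pos: [0.4978, -0.0101, 0.0099]
tool_rot: [-3.141, -0.025, -0.001]
ft_force: [1.1, -0.3, 0.5]
grip_width: 0.0003
finger_force: 0.0
ee_pos: [0.4974, -0.0101, 0.0064]
ft_force: [0.6, -0.2, 0.1]
ee_pos: [0.4974, -0.0101, 0.0032]
ft_force: [-0.0, 0.3, 0.3]
ee_pos: [0.4974, -0.0101, 0.0002]
ft_force: [-0.7, -0.9, -0.3]
```

```bash
for i in 1; do python3 -m handwheel '[[[0,0,0.3,0,0],[0,0,0,0,0],[0,0,0,0,0]]]'; python3 -m handwheel '[[[0,0,0.3,0,0],[0,0,0,0,0],[0,0,0,0,0]]]';python3 -m handwheel '[[[0,0,0.2,0,0],[0,0,0,0,0],[0,0,0,0,0]]]'; done | grep -e pos -e ft_
```

```text
ee_pos: [0.4974, -0.0101, -0.0028]
ft_force: [-0.3, -0.5, -0.5]
ee_pos: [0.4974, -0.0101, -0.0058]
ft_force: [-0.6, 0.0, -0.2]
ee_pos: [0.4974, -0.0101, -0.0078]
ft_force: [-0.2, -0.1, 0.7]
```

```bash
for i in 1; do python3 -m handwheel '[[[0,0,0.2,0,0],[0,0,0,0,0],[0,0,0,0,0]]]'; python3 -m handwheel '[[[0,0,0.2,0,0],[0,0,0,0,0],[0,0,0,0,0]]]';python3 -m handwheel '[[[0,0,0.2,0,0],[0,0,0,0,0],[0,0,0,0,0]]]'; done | grep -e pos -e ft_; python3 - <<'E'
from h import *
o=sensors.get_obs(); c=cam("scene"); p=proj("scene",o["ee_pos"]); print(p)
im=cv2.resize(c["pixels"][:,:,::-1],None,fx=6,fy=6,interpolation=cv2.INTER_CUBIC).copy()
q=(p*6).astype(int); cv2.drawMarker(im,tuple(map(int,q)),(255,0,255),cv2.MARKER_CROSS,20,1)
cv2.imwrite("pics/m5.png",im[q[1]-350:q[1]+200,q[0]-350:q[0]+350]); print(q-[350,350])
E
```

```text
ee_pos: [0.4974, -0.0101, -0.0098]
ft_force: [-0.4, 0.4, 0.6]
ee_pos: [0.4974, -0.0101, -0.0118]
ft_force: [0.5, -0.5, -0.8]
ee_pos: [0.4974, -0.0101, -0.0138]
ft_force: [-0.2, 1.5, 0.4]
[289.05875509 206.71886945]
[1384  890]
```

View pics/m5.png

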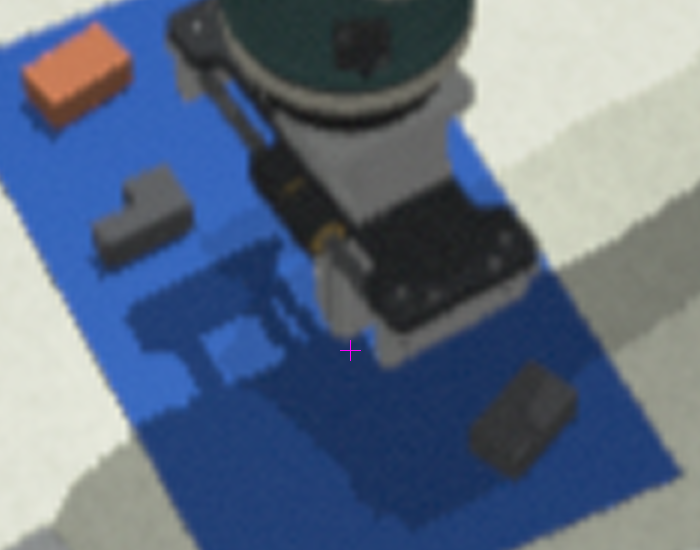

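The shut finger tips are at (345,337), almost on the TCP mark at (350,350), so the lateral agreement is good and the error is along z. A few more small steps to contact.

```bash
for i in 1; do python3 -m handwheel '[[[0,0,0.1,0,0],[0,0,0,0,0],[0,0,0,0,0]]]'; python3 -m handwheel '[[[0,0,0.1,0,0],[0,0,0,0,0],[0,0,0,0,0]]]';python3 -m handwheel '[[[0,0,0.1,0,0],[0,0,0,0,0],[0,0,0,0,0]]]';python3 -m handwheel '[[[0,0,0.1,0,0],[0,0,0,0,0],[0,0,0,0,0]]]'; done | grep -e pos -e ft_
```

```text
ee_pos: [0.4974, -0.0101, -0.0147]
ft_force: [-0.0, -0.2, 0.8]
ee_pos: [0.4974, -0.0101, -0.0158]
ft_force: [0.0, -0.5, 0.1]
ee_pos: [0.4974, -0.0101, -0.0168]
ft_force: [0.3, -0.0, 0.0]
ee_pos: [0.4974, -0.0101, -0.0178]
ft_force: [0.5, 0.0, 0.0]
```

```bash
for i in 1; do python3 -m handwheel '[[[0,0,0.1,0,0],[0,0,0,0,0],[0,0,0,0,0]]]'; python3 -m handwheel '[[[0,0,0.1,0,0],[0,0,0,0,0],[0,0,0,0,0]]]';python3 -m handwheel '[[[0,0,0.1,0,0],[0,0,0,0,0],[0,0,0,0,0]]]';python3 -m handwheel '[[[0,0,0.1,0,0],[0,0,0,0,0],[0,0,0,0,0]]]'; done | grep -e pos -e ft_
```

```text
ee_pos: [0.4974, -0.0101, -0.0188]
ft_force: [0.3, -0.8, -0.8]
ee_pos: [0.4974, -0.0101, -0.0198]
ft_force: [1.1, 0.1, 0.6]
ee_pos: [0.4974, -0.0101, -0.0207]
ft_force: [0.7, -0.7, -0.3]
ee_pos: [0.4974, -0.0101, -0.0218]
ft_force: [-0.3, -0.7, -1.4]
```

```bash
for i in 1; do python3 -m handwheel '[[[0,0,0.15,0,0],[0,0,0,0,0],[0,0,0,0,0]]]'; python3 -m handwheel '[[[0,0,0.15,0,0],[0,0,0,0,0],[0,0,0,0,0]]]';python3 -m handwheel '[[[0,0,0.1,0,0],[0,0,0,0,0],[0,0,0,0,0]]]'; done | grep -e pos -e ft_
```

```text
ee_pos: [0.4974, -0.0101, -0.0233]
ft_force: [0.1, -0.8, 0.5]
ee_pos: [0.4974, -0.0101, -0.0248]
ft_force: [-0.1, 0.0, -0.2]
ee_pos: [0.4975, -0.0101, -0.0253]
ft_force: [-3.3, -0.1, 11.8]
```

```bash
python3 -m handwheel '[[[0,0,-1,0,0],[0,0,0,0,0]]]' >/dev/null; python3 - <<'E'
from h import *
cam("scene")
for z in (.0142,.009): print(plane("scene",(288.2,204.5),z))
print(plane("scene",((1384+330)/6,(890+335)/6),.0142),plane("scene",((1384+362)/6,(890+333)/6),.0142))
E
python3 plan.py .537 -.1065 .03 1
```

```text
[ 0.50491337 -0.00198927  0.0142    ]
[ 0.50320862 -0.0048173   0.009     ]
[ 0.50995637 -0.00627819  0.0142    ] [4.97689150e-01 4.99934925e-05 1.42000000e-02]
t 26.07 now [ 0.4977 -0.0101 -0.0154] head 0.9 tilt 0.05 w 0.0006 ff 0.0 q [ 0.14 -1.75]
twist -0.002 shift [ 3.76  9.7  -4.54]
```

The mat top (z=.003) is touched at reading -.025, so true z = reading + 28 mm, and lateral agrees within a few mm. Now the chipped piece again, at reading -.022.

```bash
python3 -m handwheel '[[[0,0,-2.5,0,5],[0,0,-2.5,0,5],[1.25,3.25,0,0,5],[1.25,3.25,0,0,5],[1.25,3.2,0,0,5],[0,0,0,0,5],[0,0,2,0,5],[0,0,2,0,5],[0,0,0,0,5],[0,0,1,0,5],[0,0,0.2,0,5]]]' 25; python3 plan.py .537 -.1065 -.022 1
```

```text
time: 27.45
ee_pos: [0.5364, -0.1063, -0.0179]
tool_rot: [-3.141, -0.025, 0.0]
ft_force: [-1.0, 0.3, 0.3]
grip_width: 0.0499
finger_force: 0.0
t 27.45 now [ 0.5364 -0.1063 -0.0179] head 0.92 tilt 0.01 w 0.0499 ff 0.0 q [ 0.29 -1.55]
twist -0.001 shift [0.06 0.02 0.41]
```

```bash
python3 -m handwheel '[[[0,0,0.3,0,5],[0,0,0,0,5],[0,0,0,0,1.5],[0,0,0,0,1.5],[0,0,0,0,1.5],[0,0,0,0,1.5],[0,0,0,0,1.5]]]' 25; python3 -m handwheel '[[[0,0,-2,0,1.5],[0,0,-4,0,1.5],[0,0,-4,0,1.5],[0,0,-3,0,1.5],[0,0,0,0,1.5],[0,0,0,0,1.5]]]' 25 && python3 plan.py .53 .278 .105 77 .53 .278 .0 77
```

```text
time: 28.32
ee_pos: [0.5365, -0.1065, -0.0207]
tool_rot: [3.141, 0.025, 0.0]
ft_force: [-0.5, -0.8, 3.2]
grip_width: 0.0255
finger_force: 24.7
time: 29.08
ee_pos: [0.5359, -0.1064, 0.1083]
tool_rot: [-3.141, -0.025, 0.002]
ft_force: [-0.9, 0.4, -1.3]
grip_width: 0.0258
finger_force: 24.7
t 29.07 now [ 0.5359 -0.1064  0.1083] head 0.91 tilt 0.07 w 0.0258 ff 24.7 q [ 0.33 -1.5 ]
twist -1.328 shift [37.33 -9.22  0.33]
twist -0.0 shift [ 0.   0.  10.5]
```

```bash
python3 -m handwheel '[[[0,0,0,-0.166,1.5],[0,0,0,-0.166,1.5],[0,0,0,-0.166,1.5],[0,0,0,-0.166,1.5],[0,0,0,-0.166,1.5],[0,0,0,-0.166,1.5],[0,0,0,-0.166,1.5],[0,0,0,-0.166,1.5],[0,0,0,0,1.5]]]' >/dev/null&& python3 -m handwheel '[[[4.67,-1.15,0,0,1.5],[4.67,-1.15,0,0,1.5],[4.67,-1.15,0,0,1.5],[4.67,-1.15,0,0,1.5],[4.67,-1.15,0,0,1.5],[4.67,-1.15,0,0,1.5],[4.67,-1.15,0,0,1.5],[4.67,-1.15,0,0,1.5],[0,0,0,0,1.5],[0,0,3,0,1.5],[0,0,0,0,1.5]]]' && python3 plan.py .53 .278 .0 77
```

```text
time: 31.58
ee_pos: [0.5296, 0.2769, 0.0771]
tool_rot: [-2.461, -1.951, 0.007]
ft_force: [-0.6, -0.1, -1.5]
grip_width: 0.026
finger_force: 24.7
t 31.57 now [0.5296 0.2769 0.0771] head 76.81 tilt 0.24 w 0.026 ff 24.7 q [-0.11 -1.04]
twist -0.003 shift [0.12 0.01 7.71]
```

```bash
python3 -m handwheel '[[[0,0,3,0,1.5],[0,0,2.5,0,1.5],[0,0,1.2,0,1.5],[0,0,0.5,0,1.5],[0,0,0.2,0,1.5],[0,0,0,0,1.5],[0,0,0,0,4.2],[0,0,0,0,4.2]]]'; python3 -m handwheel '[[[0,0,-2,0,4.2],[0,0,-4,0,4.2],[0,0,-4,0,4.2],[0,0,-2,0,4.2],[0,0,0,0,4.2]]]' && python3 plan.py .4578 -.1783 .1 18.5 .4578 -.1783 -.021 18.5
```

```text
time: 32.58
ee_pos: [0.5311, 0.2783, 0.0056]
tool_rot: [2.459, 1.955, 0.001]
ft_force: [-0.9, -0.1, 0.5]
grip_width: 0.041
finger_force: 0.0
time: 33.2
ee_pos: [0.5316, 0.2785, 0.1269]
tool_rot: [2.458, 1.955, 0.004]
ft_force: [-0.7, -0.4, -0.5]
grip_width: 0.042
finger_force: 0.0
t 33.2 now [0.5316 0.2785 0.1269] head 76.98 tilt 0.14 w 0.042 ff 0.0 q [-0.09 -1.01]
twist 1.021 shift [-21.49  40.98   2.69]
twist -0.0 shift [ 0.   0.  12.1]
```

Released. The arm is clear of the mat, so I'll re-measure the mat pieces with blob code from the top camera.

```bash
cat > blobs.py <<'E'
from h import *
cam("top"); x0,x1,y0,y1=.34,.72,-.27,.15
im=rect("top",x0,x1,y0,y1,.023,2000); g=im.astype(int)
blue=((g[...,0]-g[...,2])>35).astype(np.uint8)
cs=cv2.findContours(blue,cv2.RETR_EXTERNAL,cv2.CHAIN_APPROX_SIMPLE)[0]; hull=cv2.convexHull(max(cs,key=cv2.contourArea))
m=np.zeros_like(blue); cv2.fillConvexPoly(m,hull,1); m=cv2.erode(m,np.ones((9,9)))
o=cv2.morphologyEx(m*(1-blue),cv2.MORPH_OPEN,np.ones((5,5)))
for c in cv2.findContours(o,cv2.RETR_EXTERNAL,cv2.CHAIN_APPROX_SIMPLE)[0]:
    A=cv2.contourArea(c)/4
    if A<150: continue
    (u,v),(w,h),a=cv2.minAreaRect(c); k=np.zeros_like(blue); cv2.drawContours(k,[c],-1,1,-1); M=cv2.moments(c)
    if w<h: L,W,an=h,w,a+90
    else: L,W,an=w,h,a
    hd=(-90-an+90)%180-90   # heading of long side
    print("box c",np.round((x1-v/2000,y1-u/2000),4),"centroid",np.round((x1-M['m01']/M['m00']/2000,y1-M['m10']/M['m00']/2000),4),"LxW",round(L/2,1),round(W/2,1),"area",int(A),"head",round(hd,1),"bgr",im[k>0].mean(0).astype(int))
E
python3 blobs.py
```

```text
box c [ 0.443  -0.1775] centroid [ 0.4435 -0.1767] LxW 53.4 25.2 area 890 head -4.1 bgr [72 67 65]
box c [ 0.4476 -0.094 ] centroid [ 0.4475 -0.0938] LxW 46.1 28.3 area 1189 head 7.3 bgr [156 158 155]
box c [0.4591 0.0693] centroid [0.4591 0.0693] LxW 45.7 26.7 area 1149 head 20.1 bgr [45 39 38]
box c [ 0.5323 -0.1879] centroid [ 0.5322 -0.188 ] LxW 47.9 30.5 area 1361 head 7.7 bgr [ 70  90 153]
```

```bash
python3 -m handwheel '[[[0,0,0,0.17,5],[0,0,0,0.17,5],[0,0,0,0.17,5],[0,0,0,0.17,5],[0,0,0,0.17,5],[0,0,0,0.17,5],[0,0,0,0,5]]]' >/dev/null&& python3 -m handwheel '[[[-2.39,4.55,0.2,0,5],[-2.39,4.55,0.2,0,5],[-2.39,4.55,0.2,0,5],[-2.39,4.55,0.2,0,5],[-2.39,4.55,0.2,0,5],[-2.39,4.55,0.2,0,5],[-2.39,4.55,0.2,0,5],[-2.39,4.55,0.2,0,5],[-2.39,4.55,0.2,0,5],[0,0,0,0,5],[0,0,4,0,5],[0,0,0,0,5]]]' && python3 plan.py .4578 -.1783 -.021 18.5
```

```text
time: 35.62
ee_pos: [0.4555, -0.1771, 0.0652]
tool_rot: [-3.097, -0.512, 0.007]
ft_force: [0.9, -0.0, 0.8]
grip_width: 0.0503
finger_force: 0.0
t 35.62 now [ 0.4555 -0.1771  0.0652] head 18.77 tilt 0.29 w 0.0503 ff 0.0 q [ 0.46 -1.01]
twist 0.005 shift [0.18 0.19 8.62]
```

```bash
python3 -m handwheel '[[[0.1,0.1,3,0,5],[0,0,3,0,5],[0,0,1.5,0,5],[0,0,0.5,0,5],[0,0,0.2,0,5],[0,0,0,0,5],[0,0,0,0,0.8],[0,0,0,0,0.8],[0,0,0,0,0.8],[0,0,0,0,0.8],[0,0,0,0,0.8],[0,0,0,0,0.8]]]' 25; python3 -m handwheel '[[[0,0,-2,0,0.8],[0,0,-4,0,0.8],[0,0,-4,0,0.8],[0,0,-3,0,0.8],[0,0,0,0,0.8],[0,0,0,0,0.8]]]' 25 && python3 plan.py .476 .290 .105 77 .476 .290 .001 77
```

```text
time: 37.12
ee_pos: [0.4585, -0.179, -0.0147]
tool_rot: [-3.1, -0.506, 0.0]
ft_force: [-1.6, 0.9, 2.9]
grip_width: 0.0156
finger_force: 24.9
time: 37.88
ee_pos: [0.4581, -0.179, 0.1145]
tool_rot: [-3.1, -0.506, 0.001]
ft_force: [0.5, -0.8, -0.8]
grip_width: 0.0157
finger_force: 24.9
t 37.88 now [ 0.4581 -0.179   0.1145] head 18.55 tilt 0.05 w 0.0157 ff 24.9 q [ 0.47 -0.99]
twist -1.02 shift [46.1  -8.8   0.95]
twist -0.0 shift [ 0.   0.  10.4]
```

```bash
python3 -m handwheel '[[[0,0,0,-0.17,0.8],[0,0,0,-0.17,0.8],[0,0,0,-0.17,0.8],[0,0,0,-0.17,0.8],[0,0,0,-0.17,0.8],[0,0,0,-0.17,0.8],[0,0,0,0,0.8]]]' >/dev/null&& python3 -m handwheel '[[[4.61,-0.88,0,0,0.8],[4.61,-0.88,0,0,0.8],[4.61,-0.88,0,0,0.8],[4.61,-0.88,0,0,0.8],[4.61,-0.88,0,0,0.8],[4.61,-0.88,0,0,0.8],[4.61,-0.88,0,0,0.8],[4.61,-0.88,0,0,0.8],[4.61,-0.88,0,0,0.8],[4.61,-0.88,0,0,0.8],[0,0,0,0,0.8],[0,0,0,0,0.8]]]' && python3 plan.py .476 .290 .006 77
```

```text
time: 40.25
ee_pos: [0.4762, 0.2893, 0.1144]
tool_rot: [-2.461, -1.952, 0.002]
ft_force: [1.1, -0.2, -2.3]
grip_width: 0.0158
finger_force: 24.9
t 40.25 now [0.4762 0.2893 0.1144] head 76.84 tilt 0.09 w 0.0158 ff 24.9 q [-0.15 -1.06]
twist -0.003 shift [ 0.06 -0.03 10.84]
```

```bash
python3 -m handwheel '[[[0,0,4,0,0.8],[0,0,3,0,0.8],[0,0,2.5,0,0.8],[0,0,0.8,0,0.8],[0,0,0.3,0,0.8],[0,0,0,0,0.8],[0,0,0.1,0,0.8],[0,0,0,0,0.8],[0,0,0,0,3.6],[0,0,0,0,3.6]]]'; python3 -m handwheel '[[[0,0,-2,0,3.6],[0,0,-4,0,3.6],[0,0,-4,0,3.6],[0,0,-2,0,3.6],[0,0,0,0,3.6]]]' && python3 plan.py .50 .11 .12 77 .50 .11 .007 77;  python3 - <<'E'
from h import *
cam("scene"); b=rect("scene",.38,.68,.12,.40,.04,1600); cv2.imwrite("pics/d2.png",b)
E
```

```text
time: 41.5
ee_pos: [0.4766, 0.29, 0.0084]
tool_rot: [-2.459, -1.956, -0.0]
ft_force: [-0.3, -0.0, -1.1]
grip_width: 0.0321
finger_force: 0.0
time: 42.12
ee_pos: [0.4774, 0.2905, 0.1308]
tool_rot: [2.458, 1.955, 0.005]
ft_force: [-0.5, -0.4, -0.6]
grip_width: 0.0361
finger_force: 0.0
t 42.12 now [0.4774 0.2905 0.1308] head 77.0 tilt 0.2 w 0.0361 ff 0.0 q [-0.14 -1.05]
twist -0.0 shift [-17.08   6.27   1.08]
twist -0.0 shift [ 0.   0.  11.3]
```

View pics/d2.png

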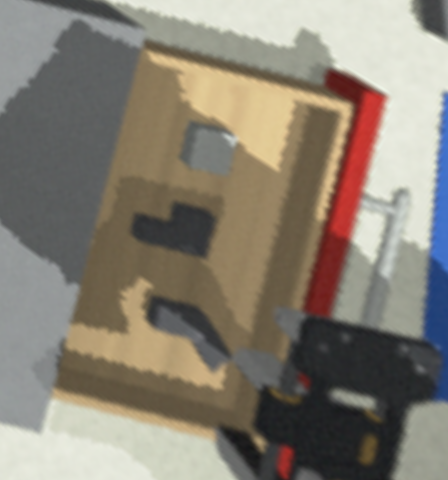

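All three rejects lie in the drawer, short at (210,148), chipped at (178,230) and bent at (188,330). Now shut it by the handle.

```bash
python3 plan.py .490 .127 .127 77 .490 .127 .012 77
```

```text
t 42.17 now [0.4768 0.29   0.1293] head 76.99 tilt 0.09 w 0.036 ff 0.0 q [-0.14 -1.05]
twist -0.0 shift [-15.59   4.95   0.23]
twist -0.0 shift [ 0.   0.  11.5]
```

```bash
python3 -m handwheel '[[[-4,1.25,0,0,0],[-4,1.25,0,0,0],[-4,1.25,0,0,0],[-3.6,1.2,0,0,0],[0,0,0,0,0],[0,0,4,0,0],[0,0,4,0,0],[0,0,2.5,0,0],[0,0,1,0,0],[0,0,0,0,0]]]' 10; python3 -m handwheel '[[[1,0,0,0,0],[1,0,0,0,0],[1,0,0,0,0],[1,0,0,0,0],[1,0,0,0,0],[1,0,0,0,0],[1,0,0,0,0],[1,0,0,0,0]]]'; python3 plan.py
```

```text
time: 43.42
ee_pos: [0.4893, 0.1273, 0.0131]
tool_rot: [-2.457, -1.956, 0.001]
ft_force: [-0.3, -0.4, 0.3]
grip_width: 0.0006
finger_force: 0.0
time: 44.42
ee_pos: [0.5078, 0.2053, 0.0132]
tool_rot: [-2.459, -1.955, 0.0]
ft_force: [1.7, -2.4, 0.1]
grip_width: 0.0007
finger_force: 0.7
t 44.42 now [0.5078 0.2053 0.0132] head 76.99 tilt 0.01 w 0.0007 ff 0.7 q [-0.07 -0.96]
```

```bash
python3 -m handwheel '[[[1,0,0,0,0],[1,0,0,0,0],[1,0,0,0,0],[1,0,0,0,0],[1,0,0,0,0],[1,0,0,0,0],[0.5,0,0,0,0]]]';python3 -m handwheel '[[[0.5,0,0,0,0],[0.5,0,0,0,0],[0,0,0,0,0]]]';python3 -m handwheel '[[[0.5,0,0,0,0],[0,0,0,0,0]]]'
```

```text
time: 45.3
ee_pos: [0.5222, 0.2689, 0.0132]
tool_rot: [-2.458, -1.956, -0.0]
ft_force: [-1.2, -1.7, 0.4]
grip_width: 0.0005
finger_force: 0.7
time: 45.68
ee_pos: [0.5245, 0.2783, 0.0133]
tool_rot: [-2.458, -1.956, -0.0]
ft_force: [0.5, 0.7, 0.6]
grip_width: 0.0007
finger_force: 0.0
time: 45.92
ee_pos: [0.5257, 0.2831, 0.0133]
tool_rot: [-2.458, -1.956, -0.001]
ft_force: [0.7, -0.0, -0.5]
grip_width: 0.0004
finger_force: 0.0
```

```bash
python3 -m handwheel '[[[0.5,0,0,0,0],[0.5,0,0,0,0],[0,0,0,0,0]]]';python3 -m handwheel '[[[0.5,0,0,0,0],[0.3,0,0,0,0],[0,0,0,0,0]]]' | grep -e pos -e ft;python3 -m handwheel '[[[0.4,0,0,0,0],[0,0,0,0,0]]]'| grep -e pos -e ft
```

```text
time: 46.3
ee_pos: [0.5281, 0.2925, 0.0132]
tool_rot: [2.459, 1.955, -0.0]
ft_force: [1.5, -2.5, 0.6]
grip_width: 0.0005
finger_force: 1.0
ee_pos: [0.5282, 0.2928, 0.0129]
ft_force: [-20.4, -42.0, 36.0]
ee_pos: [0.5286, 0.2928, 0.0125]
ft_force: [-26.8, -61.0, 46.8]
```

Hard stop reached, so the drawer is shut. Back off, rise and check.

```bash
python3 -m handwheel '[[[-1.2,0,0,0,0],[-3,0,0,0,0],[-3,0,0,0,0],[0,0,-4,0,4.5],[0,0,-4,0,4.5],[0,0,-4,0,4.5],[0,0,0,0,4.5]]]'; python3 plan.py .5322 -.188 .12 7.2 .5322 -.188 -.021 7.2; python3 - <<'E'
from h import *
cam("top"); cam("scene")
for n in C:
    c=C[n]["pixels"].astype(int); r=((c[...,0]-c[...,1]>90)&(c[...,0]-c[...,2]>90)).astype(np.uint8)
    for k in cv2.findContours(r,cv2.RETR_EXTERNAL,cv2.CHAIN_APPROX_SIMPLE)[0]:
        if cv2.contourArea(k)>60: b=cv2.boxPoints(cv2.minAreaRect(k)); print(n,[plane(n,q,.079)[:2].round(3).tolist() for q in b])
E
python3 blobs.py
```

```text
time: 47.8
ee_pos: [0.5159, 0.2352, 0.1361]
tool_rot: [2.458, 1.955, 0.008]
ft_force: [1.1, 0.3, 0.2]
grip_width: 0.037
finger_force: 0.0
t 47.8 now [0.5159 0.2352 0.1361] head 77.01 tilt 0.29 w 0.037 ff 0.0 q [-0.06 -0.91]
twist 1.218 shift [-3.68 42.19  1.61]
twist -0.0 shift [ 0.   0.  14.1]
top [[0.326, -0.19], [0.341, -0.197], [0.313, -0.264], [0.298, -0.257]]
top [[0.431, 0.38], [0.477, 0.368], [0.474, 0.359], [0.428, 0.37]]
top [[0.705, 0.088], [0.704, 0.059], [0.672, 0.059], [0.672, 0.088]]
top [[0.746, 0.121], [0.799, 0.118], [0.793, 0.041], [0.74, 0.044]]
scene [[0.579, 0.334], [0.432, 0.372], [0.435, 0.379], [0.581, 0.342]]
scene [[0.819, 0.07], [0.765, 0.073], [0.772, 0.15], [0.824, 0.146]]
scene [[0.703, 0.059], [0.675, 0.076], [0.69, 0.103], [0.718, 0.086]]
scene [[0.348, -0.23], [0.328, -0.225], [0.356, -0.156], [0.374, -0.161]]
box c [ 0.4476 -0.0939] centroid [ 0.4475 -0.0938] LxW 46.1 28.3 area 1193 head 7.3 bgr [152 153 150]
box c [0.4589 0.0698] centroid [0.4589 0.0698] LxW 46.1 25.6 area 1112 head 20.3 bgr [45 40 38]
box c [ 0.5322 -0.1879] centroid [ 0.5322 -0.188 ] LxW 47.9 30.5 area 1363 head 7.5 bgr [ 68  87 148]
```

```bash
python3 - <<'E'
from h import *
cam("scene"); new=C["scene"]["pixels"]; old=cv2.resize(cv2.imread("pics/scene0.png")[:,:,::-1],(560,420),interpolation=cv2.INTER_AREA)
for im in(old,new):
    c=im.astype(int); r=((c[...,0]-c[...,1]>60)&(c[...,0]-c[...,2]>60)).astype(np.uint8)
    v,u=np.nonzero(r); P=np.array([plane("scene",(a,b),.079)[:2] for a,b in zip(u,v)])
    d=P@np.array([.225,.974]); s=P@np.array([.974,-.225]); k=(abs(P[:,0]-.5)<.13)&(P[:,1]>.12)&(P[:,1]<.42)
    for lo in (.34,.37,.40,.43,.46): 
        q=d[k&(abs(s-lo)<.015)]; print(lo,len(q),np.percentile(q,[2,50,98]).round(4) if len(q) else None)
# cabinet: unrolled strip across the front, view from top and scene side by side
cam("top"); a=rect("top",.38,.62,.24,.46,.085,1500); b=rect("scene",.38,.62,.24,.46,.085,1500); cv2.imwrite("pics/d3.png",np.hstack([a,b]))
E
```

```text
0.34 54 [0.3187 0.3254 0.3327]
0.37 72 [0.3181 0.325  0.3316]
0.4 74 [0.3172 0.3242 0.3312]
0.43 76 [0.3162 0.3234 0.3303]
0.46 76 [0.3154 0.3225 0.3295]
0.34 33 [0.4593 0.4635 0.4678]
0.37 56 [0.4587 0.4631 0.4674]
0.4 57 [0.4577 0.4621 0.4668]
0.43 59 [0.4567 0.461  0.4658]
0.46 63 [0.4555 0.4604 0.4651]
```

View pics/d3.png

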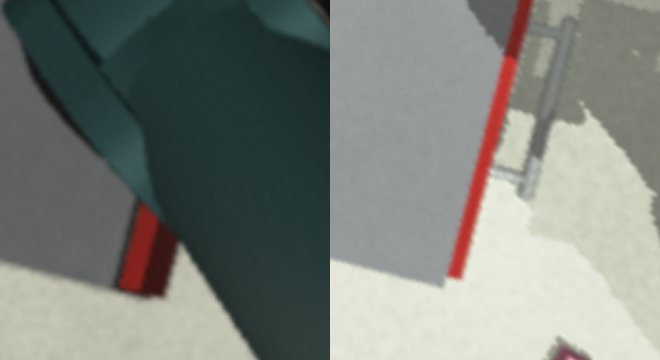

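The red front at (480,150) sits flush with the cabinet after about 139 mm of travel, so the drawer is shut. Now the copper piece.

```bash
python3 -m handwheel '[[[0,0,0,0.174,5],[0,0,0,0.174,5],[0,0,0,0.174,5],[0,0,0,0.174,5],[0,0,0,0.174,5],[0,0,0,0.174,5],[0,0,0,0.174,5],[0,0,0,0,5]]]' >/dev/null&& python3 -m handwheel '[[[-0.41,4.69,0.15,0,5],[-0.41,4.69,0.15,0,5],[-0.41,4.69,0.15,0,5],[-0.41,4.69,0.15,0,5],[-0.41,4.69,0.15,0,5],[-0.41,4.69,0.15,0,5],[-0.41,4.69,0.15,0,5],[-0.41,4.69,0.15,0,5],[-0.41,4.69,0.15,0,5],[0,0,0,0,5],[0,0,4,0,5],[0,0,0,0,5]]]' && python3 plan.py .5322 -.188 -.02 7.2
```

```text
time: 50.55
ee_pos: [0.529, -0.188, 0.0775]
tool_rot: [-3.133, -0.203, 0.007]
ft_force: [-0.9, 0.3, 0.5]
grip_width: 0.05
finger_force: 0.0
t 50.55 now [ 0.529  -0.188   0.0775] head 7.42 tilt 0.29 w 0.05 ff 0.0 q [ 0.37 -1.2 ]
twist 0.004 shift [0.31 0.04 9.75]
```

```bash
python3 -m handwheel '[[[0.1,0,4,0,5],[0,0,3,0,5],[0,0,1.5,0,5],[0,0,0.5,0,5],[0,0,0.3,0,5],[0,0,0,0,5],[0,0,0,0,5]]]' 25; python3 plan.py .5322 -.188 -.02 7.2
```

```text
time: 51.42
ee_pos: [0.5321, -0.1894, -0.0127]
tool_rot: [3.135, 0.198, 0.001]
ft_force: [0.8, 0.2, -0.6]
grip_width: 0.0501
finger_force: 0.0
t 51.42 now [ 0.5321 -0.1894 -0.0127] head 7.21 tilt 0.04 w 0.0501 ff 0.0 q [ 0.36 -1.23]
twist 0.0 shift [ 0.03 -0.14  0.73]
```

```bash
python3 -m handwheel '[[[0,-0.1,0.5,0,5],[0,0,0.2,0,5],[0,0,0,0,5],[0,0,0,0,1.5],[0,0,0,0,1.5],[0,0,0,0,1.5],[0,0,0,0,1.5],[0,0,0,0,1.5]]]' 25; python3 -m handwheel '[[[0,0,-2,0,1.5],[0,0,-4,0,1.5],[0,0,-4,0,1.5],[0,0,-4,0,1.5],[0,0,-3,0,1.5],[0,0,0,0,1.5],[0,0,0,0,1.5]]]' 25 && python3 plan.py .578 -.376 .15 -63 .578 -.376 .053 -63
```

```text
time: 52.42
ee_pos: [0.5317, -0.1884, -0.0202]
tool_rot: [-3.135, -0.197, -0.0]
ft_force: [-0.6, 0.1, 0.9]
grip_width: 0.0257
finger_force: 25.0
time: 53.3
ee_pos: [0.531, -0.1881, 0.1486]
tool_rot: [-3.135, -0.197, 0.002]
ft_force: [-0.1, -0.4, -2.3]
grip_width: 0.0257
finger_force: 25.0
t 53.3 now [ 0.531  -0.1881  0.1486] head 7.21 tilt 0.09 w 0.0257 ff 25.0 q [ 0.38 -1.2 ]
twist 1.225 shift [18.87  4.34 -0.14]
twist -0.0 shift [ 0.  -0.   9.7]
```

```bash
python3 -m handwheel '[[[0,0,0,0.175,1.5],[0,0,0,0.175,1.5],[0,0,0,0.175,1.5],[0,0,0,0.175,1.5],[0,0,0,0.175,1.5],[0,0,0,0.175,1.5],[0,0,0,0.175,1.5],[0,0,0,0,1.5]]]' >/dev/null&& python3 -m handwheel '[[[3.77,0.87,0,0,1.5],[3.77,0.87,0,0,1.5],[3.77,0.87,0,0,1.5],[3.77,0.87,0,0,1.5],[3.77,0.87,0,0,1.5],[0,0,0,0,1.5],[0,0,2,0,1.5],[0,0,2,0,1.5],[0,0,0,0,1.5],[0,0,0,0,1.5]]]' && python3 plan.py .578 -.3765 .053 -63
```

```text
time: 55.55
ee_pos: [0.5787, -0.3757, 0.1099]
tool_rot: [-2.679, 1.64, -0.0]
ft_force: [0.2, -0.2, -1.5]
grip_width: 0.026
finger_force: 25.0
t 55.55 now [ 0.5787 -0.3757  0.1099] head -62.94 tilt 0.0 w 0.026 ff 25.0 q [ 0.43 -2.07]
twist 0.001 shift [0.04 0.1  5.69]
```

```bash
python3 -m handwheel '[[[0,0.1,2,0,1.5],[0,0,2,0,1.5],[0,0,1,0,1.5],[0,0,0.4,0,1.5],[0,0,0.2,0,1.5],[0,0,0,0,1.5],[0,0,0,0,1.5]]]' | grep -e pos -e ft; python3 -m handwheel '[[[0,0,0.15,0,1.5],[0,0,0,0,1.5],[0,0,0,0,1.5]]]'
```

```text
ee_pos: [0.5778, -0.3766, 0.0542]
ft_force: [0.5, -0.1, -1.2]
time: 56.8
ee_pos: [0.5776, -0.3764, 0.0522]
tool_rot: [-2.679, 1.641, 0.0]
ft_force: [-0.1, -0.9, -2.5]
grip_width: 0.0256
finger_force: 25.0
```

```bash
python3 -m handwheel '[[[0,0,0.07,0,1.5],[0,0,0,0,1.5],[0,0,0,0,4.5],[0,0,0,0,4.5],[0,0,0,0,4.5]]]'; python3 -m handwheel '[[[0,0,-2,0,4.5],[0,0,-4,0,4.5],[0,0,-4,0,4.5],[-4,0,-2,0,4.5],[-4,0,0,0,4.5],[-4,0,0,0,4.5],[-4,0,0,0,4.5],[0,0,0,0,4.5]]]'; python3 plan.py .691 .073 .15 0 .691 .073 .05 0; python3 - <<'E'
from h import *
for n in("top","scene"):
    cam(n); im=rect(n,.50,.66,-.46,-.30,.095,3000).astype(int)
    m=((im[...,2]-im[...,0])>45).astype(np.uint8); cs=[c for c in cv2.findContours(m,0,2)[0] if cv2.contourArea(c)>1500]
    for c in cs:
        (u,v),(w,h),a=cv2.minAreaRect(c); print(n,.66-v/3000,-.30-u/3000,w/3,h/3,a)
E
```

```text
time: 57.42
ee_pos: [0.5776, -0.3765, 0.0515]
tool_rot: [2.679, -1.641, -0.0]
ft_force: [0.2, 0.4, 0.1]
grip_width: 0.0447
finger_force: 0.0
time: 58.42
ee_pos: [0.5048, -0.2318, 0.1734]
tool_rot: [-2.68, 1.637, -0.002]
ft_force: [1.1, -0.8, 1.2]
grip_width: 0.045
finger_force: 0.0
t 58.42 now [ 0.5048 -0.2318  0.1734] head -62.83 tilt 0.1 w 0.045 ff 0.0 q [ 0.27 -2.25]
twist -1.097 shift [ 18.62 -30.48   2.34]
twist -0.0 shift [ 0.  0. 10.]
scene 0.5823821614583333 -0.3707798868815104 37.838879903157554 54.6494394938151 62.2717399597168
```

The copper shows at (.582,-.371) in the scene view, side face included. That fits the ring's centre, with its long side along the stage axis and released. Now the plunger.

```bash
python3 -m handwheel '[[[0,0,0,-0.157,0],[0,0,0,-0.157,0],[0,0,0,-0.157,0],[0,0,0,-0.157,0],[0,0,0,-0.157,0],[0,0,0,-0.157,0],[0,0,0,-0.157,0],[0,0,0,0,0]]]' 10 >/dev/null&& python3 -m handwheel '[[[2.33,-3.82,0.2,0,0],[2.33,-3.82,0.2,0,0],[2.33,-3.82,0.2,0,0],[2.33,-3.82,0.2,0,0],[2.33,-3.82,0.2,0,0],[2.33,-3.82,0.2,0,0],[2.33,-3.82,0.2,0,0],[2.33,-3.82,0.2,0,0],[0,0,0,0,0],[0,0,0,0,0]]]' && python3 plan.py .691 .074 .045 0
```

```text
time: 60.78
ee_pos: [0.6915, 0.0706, 0.1553]
tool_rot: [3.141, -0.006, -0.001]
ft_force: [-0.4, -0.3, -0.4]
grip_width: 0.0007
finger_force: 0.0
t 60.77 now [0.6915 0.0706 0.1553] head -0.2 tilt 0.05 w 0.0007 ff 0.0 q [-0.05 -1.78]
twist -0.004 shift [-0.05 -0.34 11.03]
```

```bash
python3 -m handwheel '[[[0,-0.3,4,0,0],[0,0,4,0,0],[0,0,2,0,0],[0,0,1,0,0],[0,0,0,0,0],[0,0,0,0,0]]]'|grep -e pos -e ft; python3 -m handwheel '[[[0,0,0.5,0,0],[0,0,0.3,0,0],[0,0,0,0,0]]]'|grep -e pos -e ft;  python3 -m handwheel '[[[0,0,0.5,0,0],[0,0,0,0,0]]]'|grep -e pos -e ft; python3 -m handwheel '[[[0,0,0.4,0,0],[0,0,0,0,0]]]'|grep -e pos -e ft
```

```text
ee_pos: [0.6921, 0.0746, 0.0469]
ft_force: [-0.1, -0.1, 0.6]
ee_pos: [0.6917, 0.0747, 0.0378]
ft_force: [0.3, -0.5, 4.6]
ee_pos: [0.6918, 0.0747, 0.0329]
ft_force: [-0.6, 0.5, 7.7]
ee_pos: [0.6918, 0.0747, 0.0292]
ft_force: [-1.6, -0.9, 9.4]
```

```bash
python3 -m handwheel '[[[0,0,0.3,0,0],[0,0,0,0,0]]]'|grep -e pos -e ft;  python3 -m handwheel '[[[0,0,0.15,0,0],[0,0,0,0,0]]]'|grep -e pos -e ft; python3 -m handwheel '[[[0,0,0.1,0,0],[0,0,0,0,0],[0,0,0,0,0]]]'|grep -e pos -e ft
```

```text
ee_pos: [0.6919, 0.0747, 0.0263]
ft_force: [-1.7, 0.1, 11.9]
ee_pos: [0.692, 0.0748, 0.0256]
ft_force: [-6.0, -1.1, 18.4]
ee_pos: [0.6922, 0.0747, 0.0255]
ft_force: [-9.3, -2.2, 30.0]
```

Full stroke, at the hard stop with 30 N. Release it and go back for the copper.

```bash
python3 -m handwheel '[[[0,0,-0.5,0,0],[0,0,-1,0,0],[0,0,-2,0,0],[0,0,-4,0,0],[0,0,-4,0,0],[0,0,-2,0,0],[0,0,0,0,0]]]'; python3 plan.py .5776 -.3765 .15 -63; python3 - <<'E'
from h import *
cam("top"); im=rect("top",.50,.66,-.46,-.30,.095,3000).astype(int)
m=((im[...,2]-im[...,0])>45).astype(np.uint8)
for c in cv2.findContours(m,0,2)[0]:
    if cv2.contourArea(c)>1500:(u,v),(w,h),a=cv2.minAreaRect(c); print(.66-v/3000,-.30-u/3000,w/3,h/3,a)
E
python3 blobs.py
```

```text
time: 64.15
ee_pos: [0.6919, 0.0747, 0.1593]
tool_rot: [-3.141, 0.0, -0.003]
ft_force: [-0.9, -0.1, 0.1]
grip_width: -0.0002
finger_force: 0.0
t 64.15 now [0.6919 0.0747 0.1593] head -0.01 tilt 0.1 w -0.0002 ff 0.0 q [-0.05 -1.79]
twist 1.099 shift [35.02 30.67  0.93]
0.5769666646321615 -0.377933344523112 28.323527018229168 46.36113993326823 63.43495178222656
box c [ 0.4478 -0.0958] centroid [ 0.4478 -0.0954] LxW 46.0 24.4 area 1040 head 9.1 bgr [161 164 160]
```

In the top view the copper is at (.577,-.378), against a ring centre of (.578,-.377). Fetch it.

```bash
python3 -m handwheel '[[[0,0,0,0.157,4.5],[0,0,0,0.157,4.5],[0,0,0,0.157,4.5],[0,0,0,0.157,4.5],[0,0,0,0.157,4.5],[0,0,0,0.157,4.5],[0,0,0,0.157,4.5],[0,0,0,0,4.5]]]' >/dev/null&& python3 -m handwheel '[[[3.5,3.07,0,0,4.5],[3.5,3.07,0,0,4.5],[3.5,3.07,0,0,4.5],[3.5,3.07,0,0,4.5],[3.5,3.07,0,0,4.5],[3.5,3.07,0,0,4.5],[3.5,3.07,0,0,4.5],[3.5,3.07,0,0,4.5],[3.5,3.07,0,0,4.5],[3.5,3.07,0,0,4.5],[0,0,0,0,4.5],[0,0,0,0,4.5]]]' && python3 plan.py .5776 -.3765 .0525 -63; python3 blobs.py
```

```text
time: 66.75
ee_pos: [0.5769, -0.3759, 0.1572]
tool_rot: [-2.681, 1.637, 0.002]
ft_force: [-0.4, 0.5, -0.4]
grip_width: 0.045
finger_force: 0.0
t 66.75 now [ 0.5769 -0.3759  0.1572] head -62.82 tilt 0.08 w 0.045 ff 0.0 q [ 0.41 -2.06]
twist 0.003 shift [ 0.08 -0.04 10.47]
box c [ 0.4474 -0.0937] centroid [ 0.4475 -0.0937] LxW 45.8 28.1 area 1199 head 8.9 bgr [117 118 114]
box c [0.4593 0.0693] centroid [0.4591 0.0692] LxW 46.6 27.0 area 1171 head 20.6 bgr [43 38 36]
```

```bash
python3 -m handwheel '[[[0,0,4,0,4.5],[0,0,3,0,4.5],[0,0,2,0,4.5],[0,0,1,0,4.5],[0,0,0.4,0,4.5],[0,0,0,0,4.5],[0,0,0,0,1.5],[0,0,0,0,1.5],[0,0,0,0,1.5],[0,0,0,0,1.5],[0,0,0,0,1.5]]]' 25; python3 -m handwheel '[[[0,0,-2,0,1.5],[0,0,-4,0,1.5],[0,0,-4,0,1.5],[0,0,0,0,1.5],[0,0,0,0,1.5]]]' 25; python3 plan.py .51 -.16 .15 -63 .51 -.16 -.018 -63
```

```text
time: 68.18
ee_pos: [0.5771, -0.3768, 0.0545]
tool_rot: [-2.679, 1.641, -0.001]
ft_force: [-0.3, 1.2, 5.2]
grip_width: 0.0256
finger_force: 25.0
time: 68.8
ee_pos: [0.5767, -0.3764, 0.154]
tool_rot: [-2.679, 1.641, 0.001]
ft_force: [0.7, -0.6, -2.4]
grip_width: 0.0256
finger_force: 25.0
t 68.8 now [ 0.5767 -0.3764  0.154 ] head -62.98 tilt 0.02 w 0.0256 ff 25.0 q [ 0.41 -2.06]
twist 0.0 shift [-22.31  -3.89   0.4 ]
twist -0.0 shift [ 0.  -0.  16.8]
```

```bash
python3 -m handwheel '[[[-4.46,-0.78,0,0,1.5],[-4.46,-0.78,0,0,1.5],[-4.46,-0.78,0,0,1.5],[-4.46,-0.78,0,0,1.5],[-4.46,-0.78,0,0,1.5],[0,0,0,0,1.5],[0,0,4,0,1.5],[0,0,4,0,1.5],[0,0,4,0,1.5],[0,0,2.5,0,1.5],[0,0,0,0,1.5],[0,0,0,0,1.5]]]' 25; python3 plan.py .51 -.16 -.016 -63
```

```text
time: 70.3
ee_pos: [0.5107, -0.1608, 0.0097]
tool_rot: [2.679, -1.642, 0.001]
ft_force: [0.6, -0.0, -1.5]
grip_width: 0.026
finger_force: 25.0
t 70.3 now [ 0.5107 -0.1608  0.0097] head -63.0 tilt 0.02 w 0.026 ff 25.0 q [ 0.16 -2.35]
twist -0.0 shift [-0.1   0.03  2.57]
```

```bash
python3 -m handwheel '[[[0,0,1.5,0,1.5],[0,0,0.7,0,1.5],[0,0,0.3,0,1.5],[0,0,0,0,1.5],[0,0,0,0,1.5],[0,0,0.05,0,4.5],[0,0,0,0,4.5],[0,0,0,0,4.5]]]'; python3 -m handwheel '[[[0,0,-2,0,4.5],[0,0,-4,0,4.5],[0,0,-4,0,4.5],[0,0,-5,0,4.5],[4,2,0,0,4.5],[4,2,0,0,4.5],[4,2,0,0,4.5],[4,2,0,0,4.5],[4,2,0,0,4.5],[0,0,0,0,4.5],[0,0,0,0,4.5]]]'; python3 blobs.py; python3 - <<'E'
from h import *
L=[cv2.resize(cam(n)["pixels"][:,:,::-1],(400,300),interpolation=cv2.INTER_AREA) for n in("top","scene")]
a=np.vstack(L); cv2.imwrite("pics/end.png",a)
E
```

```text
time: 71.3
ee_pos: [0.5104, -0.1603, -0.0163]
tool_rot: [-2.679, 1.641, -0.0]
ft_force: [0.9, 0.1, 0.1]
grip_width: 0.0449
finger_force: 0.0
time: 72.68
ee_pos: [0.5121, -0.3833, 0.1332]
tool_rot: [-2.679, 1.641, 0.001]
ft_force: [1.2, -0.3, -0.6]
grip_width: 0.0451
finger_force: 0.0
box c [ 0.4476 -0.0941] centroid [ 0.4479 -0.094 ] LxW 45.6 29.3 area 1237 head 8.4 bgr [86 85 82]
box c [0.4592 0.0694] centroid [0.4591 0.0692] LxW 46.6 27.3 area 1186 head 20.0 bgr [43 38 36]
box c [ 0.5097 -0.1618] centroid [ 0.5098 -0.1617] LxW 50.0 30.1 area 1407 head -63.0 bgr [41 48 82]
```

View pics/end.png

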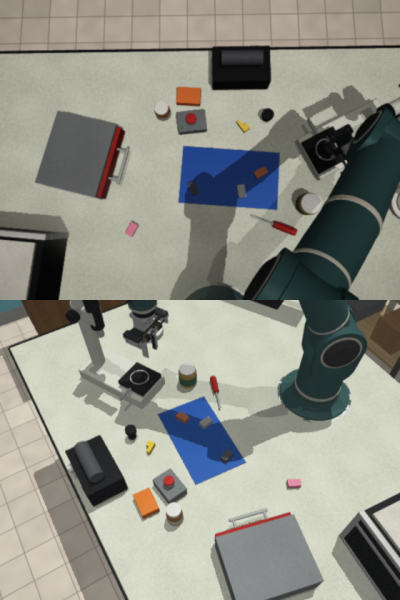

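The end picture shows the drawer shut at (110,160). The two sound blocks and the copper (260,172) are on the mat, and the bystanders are where they were. The hand is touching nothing, so I'll hand in.

```bash
python3 -c "
from workcell import manip
print(manip.finish_job())"
```

```text
the job is handed in; nothing more can be done
None
```

I handed the job in at about 73 s: the three rejects (short, chipped, bent) are in the shut drawer, the plunger was pressed to its stop with the copper in the ring, and the copper and both sound blocks are on the mat. One risk is that I pushed the drawer against its stop with about 80 N at the wrist, through the fingers as far as I could tell, though I couldn't rule out the gripper's body touching.

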